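# Set the paint-jar roller's guarded minute selector

### The job

The minute selector on the paint-jar roller sits under a clear sprung guard: lift the guard by its orange pull until the catch holds it open by itself, and let go. Turn the selector clockwise until it rests on the sixth click counted from its off stop (the big green dot) and let go, then pull the guard down off its catch so that it ends fully shut over the selector. Leave the paint jars, cup, eraser and paint box standing where they are.

Things in the scene. Friction and masses are not known exactly. Their poses are not given: they have to be found in the camera images.
- roller: fixed paint-jar roller, 340 mm deep (x), 240 wide (y): cream sloped control panel in front, blue deck behind, up to 190 mm high with the jar lying on it. Origin on the desk under it; x points from the sloped front to the deck, z up. The panel rises along +x at 30 degrees from level, so its normal leans 30 degrees from vertical towards -x. Panel centre at (-60, 0, 90) mm
- panel_mid (a point): panel centre, where the selector's axis meets the panel face (200 mm along the slope, 240 mm wide). Its axes are the panel frame: x up the slope, y the roller's y (left), z the outward normal
- dial_grip (a point): black selector knob: skirt 48 mm across and 10 mm high above the panel, on it a bar handle 44 mm long, 13 wide, from 10 to 40 mm above the panel. This point is on the turning axis, 31 mm above the panel. Its z axis is the panel normal, its x axis runs along the bar to the white-marked pointer end. The shut guard covers it
- dial_pointer (a point): pointer end of the selector's bar (white mark), 22 mm from the turning axis, 31 mm above the panel
- dial (a joint): selector angle, rad, growing clockwise seen looking at the panel. 0 = off stop (big red dot: pointer 150 degrees counter-clockwise from up-slope), then a click every 30 degrees (0.524 rad), marked by dots 41 mm from the axis, to a stop at click 10. Click 6 (3.142) has the big green dot. Let go, it springs into the nearest click; about 0.13 N m turns it. Starts on click 0, 1 or 2
- guard_grip (a point): orange pull of the guard: a disc, axis along the roller's y, 22 mm across, 18 mm wide (y), on a 10 mm wide, 40 mm long stalk; this point is its centre. Shut, it lies at (-67, 0, 50) mm in the panel frame; nothing is within 30 mm of its two flat sides. It swings on an arc of radius 155 mm about the hinge
- guard_hinge (a point): guard hinge, axis along the roller's y, at (85, 0, 22) mm in the panel frame (fixed). The guard is a clear plate 105 x 120 mm, shut 50 mm above the panel, with 30 mm side skirts
- guard (a joint): guard angle, rad: 0 = shut, growing as the pull swings up and back; hard stop at 1.97. A spring pulls it shut all the way. From about 1.3 to 1.65 the catch resists (about 4 N at the pull); past that it holds the guard open by itself at about 1.8. About 2 N at the pull, towards shut, frees it again, and below about 1.3 the spring shuts it
- jar_red_mid (a point): loose gouache jar with a white cap, red, 38 mm across, 48 mm high, upright; this point is its centre, 24 mm above the desk. A bystander: leave it alone
- jar_blue_mid (a point): loose gouache jar with a white cap, blue, 38 mm across, 48 mm high, upright; this point is its centre, 24 mm above the desk. A bystander: leave it alone
- jar_yellow_mid (a point): loose gouache jar with a white cap, yellow, 38 mm across, 48 mm high, upright; this point is its centre, 24 mm above the desk. A bystander: leave it alone
- eraser_mid (a point): loose white eraser lying flat, 45 x 22 x 13 mm; this point is its centre. Leave it alone
- cup_mid (a point): loose pinkish clear water cup, 72 mm across the rim, 95 mm high, upright; this point is its centre 47 mm above the desk. Leave it alone
- paintbox_mid (a point): loose green open paint box, 90 x 130 x 40 mm; this point is its centre 20 mm above the desk. Leave it alone
Not all that is in view belongs to the job. What is shaped like the part that bears jar_yellow_mid but brown or purple is not meant. What is shaped like the part that bears jar_red_mid but purple is not meant.

How it is judged:
By the outcome, as a careful person would: the job done as asked, in the order asked, and still so for the second after the job is handed in, with the robot touching nothing.
It also fails if it takes over 72 s, if anything falls off the work surface, if the arm or the gripper's body presses on something with over 40 N, if the wrist force passes 120 N, or if a joint passes its speed limit or range.

### The arm

A 6-joint arm with a two-finger parallel gripper is mounted at the origin on the work surface. World frame = base frame: x ahead of the robot, y to its left, z up, the work surface at z = 0. Lengths are in m, angles in degrees, forces in N, time in s.
With the tool pointing down it reaches from about 0.25 to 0.725 m from the base axis. Payload 9.7 kg.
Tool frame: the origin (TCP) lies midway between the tips of the shut fingers; the grasp point (between the pads) lies bot.grasp_offset behind it (bot.grasp_offset is the distance from the TCP to the grasp point, in m); x points along the fingers, y is the direction in which the jaws open and shut, and the axes are right-handed (so a half turn about x gives the same grasp; the last joint's range is limited). The gripper opens to 85 mm and grips with 20 to 120 N. Pads are 22 mm wide; open, the fingers measure 114 mm over their backs; the gripper's body (76 mm by 85 mm) begins 54 mm behind the grasp point. The pads swing forward as they close: fully open they stand 13 mm farther back than shut.
Start: joints at [63.656, 4.979, 10.078, 95.1, 0, 90], TCP at [0.244, 0.493, 0.231] pointing down, gripper open.
Joint ranges: [-179.16, 179.16], [-48.56, 103.87], [-65.8, 70.77], [-126.05, 130.52], [-82.76, 87.17], [-180, 180]. Speed limits (degrees/s): [127.2, 127.2, 147.25, 180, 180, 180].

### API

Orientations are given as [roll, pitch, yaw] about the fixed x, y, z axes, in that order (R = Rz(yaw) Ry(pitch) Rx(roll)).
In Python, from workcell import status, camera, bot gives the robot as it stands.
- The arm moves only by the shell command python3 -m jog 'ROWS' [OPENING] [FORCE]. ROWS is text: rows parted by semicolons, each of 4 numbers parted by spaces: the shift along the tool's x, y, z in mm, then the turn about the tool's x in degrees. A call has exactly 8 rows; each row is the pose to reach, as a shift and turn from the pose commanded when the call began, along the tool's axes at that moment; what a row does not reach only later rows make up. A row lasts 1/8 s, in which the tool goes at most 62.5 mm and 10.7 degrees, less where a joint would pass 70% of its speed; a pose out of reach is approached as far as the arm can. A call with a gripper value outside its range is refused whole. OPENING is the opening, from 0 (shut) to 1 (fully open), set as the call begins (- or left out, the last holds). The fingers move at their own pace and stop on an object; FORCE is the grip in N (left out, the last holds). Time passes only in rows, so rows that repeat a pose let the fingers close, or fill a call up. It gives the time, the measured TCP pose, the force and the opening at its end, in the units of the state.
- status.get_obs(): the state, without advancing time (a new reading comes with each control period).
- camera(name): name is "scene" or "top" or "wrist"; returns a dict with "color" (480x640x3 uint8, red, green, blue), "vfov" (degrees; the focal length in pixels is half the picture's height over the tangent of half this angle, whatever the lens; pixels are square), "cx", "cy" (the principal point, pixels), "rvec" (rotation vector, rad) and "tvec" (3), from world to camera coordinates, as OpenCV has them. Camera axes: x right, y down, z forward; pixel columns grow to the right and rows downward; lengths in m; the calibration is good to about 2 mm. The wrist camera is an equidistant fisheye: a pixel r from the principal point sees the ray r / f radians off the axis. A picture is of the moment at which its call begins. There is no depth.
- bot.job_done(): hands the job in, once; it reports no verdict.
The state is a dict: "time": time; "q": joint angles; "qd": joint speeds; "joint_efforts": joint torques, N m; "ee_pos": TCP position; "tcp_rot": TCP orientation; "wrist_force": force on the tool from outside, world axes, zero at the start; "torque": the same for the moment, N m; "opening": finger opening in m.
Only numpy, scipy, OpenCV 4.12 (cv2) and the standard library are available. Lean on these libraries where they do the work, as an engineer would, in place of code of your own. Each camera call takes 0.05 s, during which the arm holds its last target. There are 200 camera calls.

## Working session

There is one attempt and no reset: what is moved stays moved. The work goes in short steps, Python scripts to look and compute and a shell command to move; the robot and the scene stay as the last step left them, time stands still between calls to the robot, and variables do not carry over. Pictures are saved under pics/ and viewed, about 8 in all and at most 12, crops included, and the job is handed in when it is done.

```bash
ls; mkdir -p pics; python3 - <<'E'
from workcell import status, camera, bot
import cv2
print(status.get_obs(), bot.grasp_offset)
for n in ("scene","top"):
    c=camera(n); cv2.imwrite(f"pics/{n}0.png",c["color"][:,:,::-1]); print(n,{k:v for k,v in c.items() if k!="color"})
E
```

```text
pics
{'time': 0.0, 'q': array([6.36542424e+01, 5.00904967e+00, 1.00329712e+01, 9.50989328e+01,
       1.30800734e-04, 9.00014072e+01]), 'qd': array([ 0.00050693,  0.02815219, -0.13467223,  0.16685205,  0.11463054,
        0.02752911]), 'joint_efforts': array([-6.41865408e-04, -5.20385456e+01,  4.64802146e+01,  1.61797414e-02,
        9.26259372e-05,  8.05700093e-07]), 'ee_pos': array([0.24397742, 0.49266133, 0.23058946]), 'tcp_rot': array([ -90.09850215,   89.92498868, -116.44566697]), 'wrist_force': array([-0.3834525 , -0.48930926,  0.23529713]), 'torque': array([0.03697593, 0.00040956, 0.0020165 ]), 'opening': 0.08500136906563818} 0.0187
scene {'vfov': 52.26945224196621, 'cx': 319.21837026787097, 'cy': 241.7099245958754, 'rvec': array([ 1.75026205,  1.99408485, -0.63359619]), 'tvec': array([ 0.0561687 , -0.38292446,  1.55047652])}
top {'vfov': 49.16291946107245, 'cx': 323.7678868630514, 'cy': 238.73851138431027, 'rvec': array([ 2.1320682 , -2.13038746,  0.1360534 ]), 'tvec': array([0.01974021, 0.55885662, 0.97471318])}
```

View pics/scene0.png

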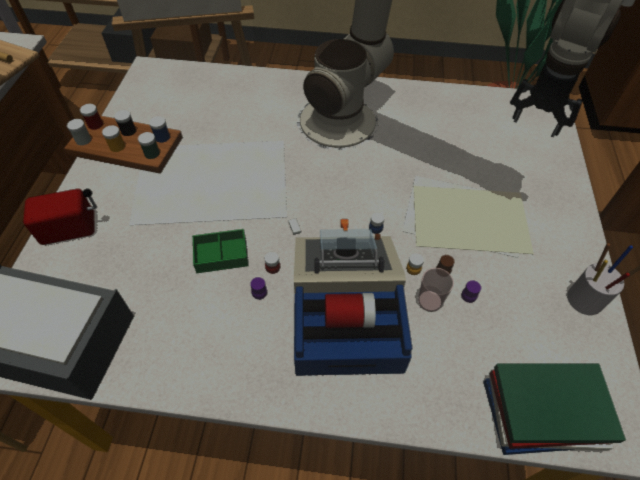

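View pics/top0.png

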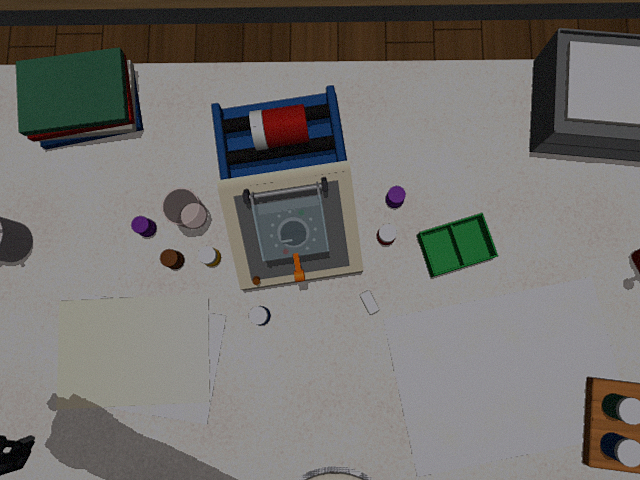

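Scene: the roller is in front of the robot, orange pull at scene (345,224) / top (299,270). Bystanders in top: blue jar (260,316), eraser (369,302), red jar (386,234), yellow jar (209,257), cup (187,210) and paint box (457,245). The decoys are purple and brown jars. Next, a close crop.

```bash
python3 - <<'E'
import cv2
a=cv2.imread("pics/top0.png")[155:305,205:405]
a=cv2.convertScaleAbs(a,alpha=1.5)
cv2.imwrite("pics/c1.png",cv2.resize(a,None,fx=4,fy=4,interpolation=cv2.INTER_CUBIC))
E
```

```text
(no output)
```

View pics/c1.png

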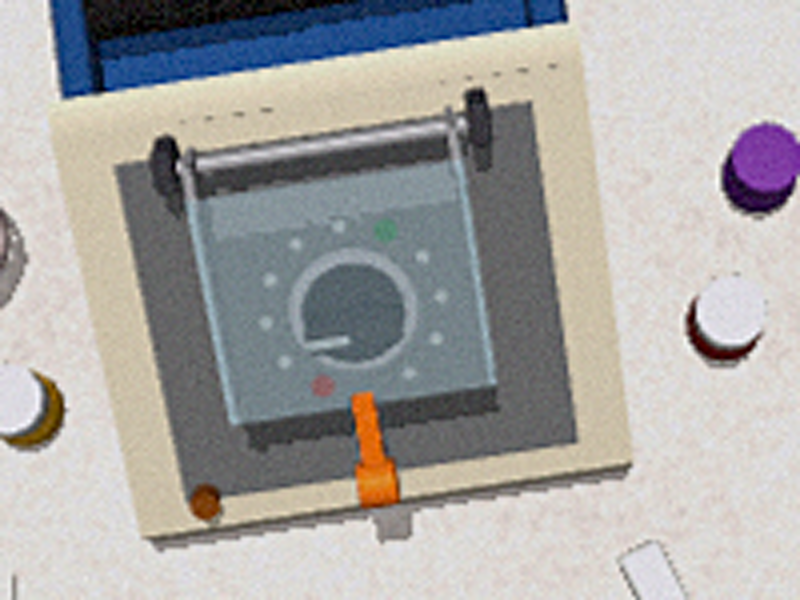

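The crop shows the guard's orange pull at (377,483), the red dot (322,386), the green dot (385,230) and the pointer mark near (308,346). The brown knob at (205,502) is a distractor. Fitting the roller pose from the dots and front corners.

```bash
cat > h.py <<'E'
import numpy as np, cv2
from scipy.optimize import least_squares
from scipy.spatial.transform import Rotation as Rn
CAL={"top":(49.16291946107245,323.7678868630514,238.73851138431027,[2.1320682,-2.13038746,0.1360534],[0.01974021,0.55885662,0.97471318]),
"scene":(52.26945224196621,319.21837026787097,241.7099245958754,[1.75026205,1.99408485,-0.63359619],[0.0561687,-0.38292446,1.55047652])}
def proj(n,P):
    v,cx,cy,r,t=CAL[n]; f=240/np.tan(np.radians(v/2))
    return cv2.projectPoints(np.array(P,float).reshape(-1,3),np.array(r),np.array(t),np.array([[f,0,cx],[0,f,cy],[0,0,1.]]),None)[0][:,0]
RP=Rn.from_euler('y',-30,degrees=True)   # panel->roller
def roller(p,Q): return Rn.from_euler('z',p[2]).apply(np.array(Q)/1000)+[p[0],p[1],0]
def panel(p,Q): return roller(p,RP.apply(np.array(Q,float).reshape(-1,3))+[-60,0,90])
def dial(k,r,h):
    a=np.radians(-150+30*k); return [r*np.cos(a),-r*np.sin(a),h]
def guard(a,off=(0,0,0)): # pull pos in panel frame at guard angle
    x,z=-152,28; c,s=np.cos(a),np.sin(a)
    # swings up and back: rotate so +z first
    return np.array([85+x*c+z*s,0,22-x*s+z*c])+off
E
cat > fit.py <<'E'
from h import *
cr=np.array([(322,386),(285,362),(265,323),(270,280),(296,244),(339,227),(385,230),(422,257),(441,297),(436,340),(408,374),(143,537),(632,463)])/4+[205,155]
Q=[dial(k,41,0) for k in range(11)]+[[-100,120,0],[-100,-120,0]]
f=lambda p:(proj("top",panel(p,Q))-cr).ravel()
s=least_squares(f,[0.55,0,0]); p=s.x
print(p,np.degrees(p[2]),np.round(s.fun.reshape(-1,2),1).tolist())
print("pull top",(proj("top",panel(p,guard(0)))-[205,155])*4,"scene",proj("scene",panel(p,guard(0))))
for k in (0,1,2): print(k,(proj("top",panel(p,[dial(k,22,40),dial(k,5,40)]))-[205,155])*4)
print("panel_mid",panel(p,[0,0,0]))
print("scene green/dots",proj("scene",panel(p,[dial(6,41,0),dial(0,41,0),[-100,120,0],[-100,-120,0]])).round(1).tolist())
np.save("p.npy",p)
E
python3 fit.py
```

```text
[0.62293983 0.08460885 0.15163417] 8.68799815202142 [[0.1, 0.0], [0.0, -0.1], [0.2, -0.1], [-0.1, -0.1], [0.1, 0.1], [-0.1, -0.2], [-0.0, 0.2], [0.1, -0.1], [-0.1, -0.2], [-0.1, -0.3], [0.1, -0.3], [-0.7, 0.6], [0.4, 0.4]]
pull top [[377.04277585 484.69102048]] scene [[343.27716614 222.48657974]]
0 [[335.79385708 383.27158862]
 [349.18389524 350.29485106]]
1 [[315.0518021  369.54671879]
 [344.46366211 347.1420477 ]]
2 [[304.36575055 347.94468097]
 [342.06334781 342.21076166]]
panel_mid [[0.5636283  0.07554563 0.09      ]]
scene green/dots [[337.1, 259.9], [352.4, 246.5], [389.4, 235.2], [294.6, 236.6]]
```

The fit is good to sub-pixel on the dots. The pull is predicted at crop (377,485), where I read it, and the pointer matches click 2. Next is the move helper.

```bash
cat > go.py <<'E'
from h import *
from workcell import status
p=np.load("p.npy"); GO=18.7
def tcp(obs=None):
    o=obs or status.get_obs(); return o["ee_pos"],Rn.from_euler('xyz',o["tcp_rot"],degrees=True),o
def rows(targets):
    """targets: (world TCP pos m, jaw heading deg world or None[, flip])"""
    x,R,o=tcp(); 
    for pos,hd in targets:
        d=R.inv().apply(np.array(pos)-x)*1000; t=0
        if hd is not None:
            v=R.inv().apply([np.cos(np.radians(hd)),np.sin(np.radians(hd)),0]); t=np.degrees(np.arctan2(v[2],v[1])); 
            t=(t+90)%180-90
        print("%.1f %.1f %.1f %.1f"%(*d,t))
def info():
    x,R,o=tcp(); print("t",round(o["time"],2),"q",o["q"].round(1),"F",o["wrist_force"].round(1),"T",o["torque"].round(2),"op",round(o["opening"],4),"tcp",x.round(4))
def pull(a,dz=0,dx=0):
    P=panel(p,guard(a))[0]; return P+[0,0,-GO/1000+dz/1000]
YAW=np.degrees(p[2])
E
python3 - <<'E'
from go import *
info(); rows([(pull(0,90),YAW+90),(pull(0,40),YAW+90),(pull(0),YAW+90)]); print(pull(0),pull(1.8))
for n,a in (("blue",(260,316)),):
    pass
E
```

```text
t 0.1 q [63.7  5.  10.  95.1 -0.  90. ] F [ 0.2 -1.   0.6] T [ 0.01  0.01 -0.03] op 0.0854 tcp [0.244  0.4927 0.2307]
59.9 -279.6 403.6 -35.0
109.9 -279.5 403.6 -35.0
149.9 -279.5 403.6 -35.0
[0.48155725 0.06300458 0.08110127] [0.60841153 0.08238882 0.2864377 ]
```

```bash
python3 -m jog '0 -30 45 -5; 0 -65 95 -10; 0 -100 145 -15; 0 -135 195 -20; 0 -170 245 -25; 0 -205 295 -30; 0 -240 345 -35; 0 -262 378 -35' 0.5 40; python3 - <<'E'
from go import *
info(); rows([(pull(0,60),YAW+90),(pull(0,0),YAW+90)])
E
```

```text
time: 1.1
ee_pos: [0.4672, 0.0879, 0.231]
tcp_rot: [-153.3, 90.0, -144.7]
wrist_force: [1.1, -0.3, 0.1]
opening: 0.0427
t 1.1 q [10.7 -5.2 -0.1 95.1 -0.   2. ] F [ 1.1 -0.3  0.1] T [0.04 0.05 0.04] op 0.0427 tcp [0.4672 0.0879 0.231 ]
89.9 -26.8 10.5 -0.1
149.9 -26.8 10.5 -0.1
```

```bash
python3 -m jog '10 -15 8 0; 30 -22 12 0; 50 -22 12 0; 70 -22 12 0; 90 -22 12 0; 100 -22 12 0; 100 -22 12 0; 100 -22 12 0'; python3 - <<'E'
from go import *
import cv2
from workcell import camera
info(); rows([(pull(0,0),YAW+90)])
c=camera("scene"); a=c["color"][:,:,::-1][190:310,270:430]
cv2.imwrite("pics/s1.png",cv2.resize(cv2.convertScaleAbs(a,alpha=1.4),None,fx=5,fy=5,interpolation=cv2.INTER_CUBIC))
E
```

```text
time: 2.1
ee_pos: [0.482, 0.0707, 0.132]
tcp_rot: [2.2, 90.0, 10.9]
wrist_force: [-0.0, 0.5, 0.6]
opening: 0.0428
t 2.1 q [  8.3  -4.5 -10.4  84.    0.   -0.3] F [-0.   0.5  0.6] T [-0.04 -0.04  0.02] op 0.0428 tcp [0.482  0.0707 0.132 ]
50.9 -7.5 -1.6 -0.0
```

View pics/s1.png

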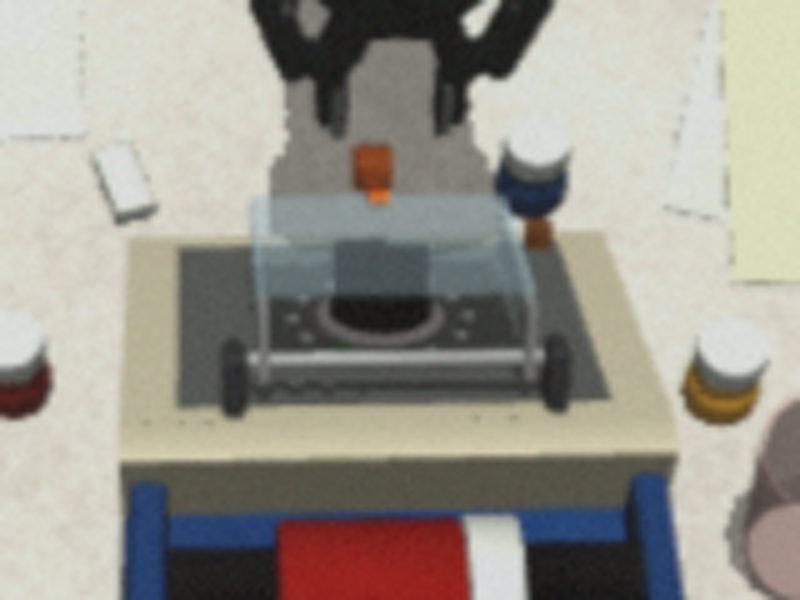

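The gripper sits above and slightly left of the pull (373,165), as computed. The blue jar at (535,165) is clear of the fingers.

```bash
python3 -m jog '0 -7.5 -1.5 0; 10 -7.5 -1.5 0; 20 -7.5 -1.5 0; 30 -7.5 -1.5 0; 40 -7.5 -1.5 0; 50 -7.5 -1.5 0; 50 -7.5 -1.5 0; 50 -7.5 -1.5 0'; python3 -m jog '0 0 0 0; 0 0 0 0; 0 0 0 0; 0 0 0 0; 0 0 0 0; 0 0 0 0; 0 0 0 0; 0 0 0 0' 0 40;  python3 - <<'E'
from go import *
info(); rows([(pull(a),None) for a in np.arange(0,1.86,.1)])
E
```

```text
time: 3.15
ee_pos: [0.4815, 0.0628, 0.0815]
tcp_rot: [1.8, 90.0, 10.4]
wrist_force: [0.1, 0.7, 1.1]
opening: 0.0426
time: 4.15
ee_pos: [0.4815, 0.0639, 0.0819]
tcp_rot: [69.4, 89.8, 78.1]
wrist_force: [-1.2, 7.8, 2.9]
opening: 0.0174
t 4.15 q [  7.5  -4.1 -15.6  78.5   0.1  -1.2] F [-1.2  7.8  2.9] T [ 1.3   0.37 -0.06] op 0.0174 tcp [0.4815 0.0639 0.0819]
0.8 -0.9 -0.0 0.0
-14.0 -0.9 -4.5 0.0
-29.2 -0.8 -7.4 0.0
-44.6 -0.8 -8.8 0.0
-60.0 -0.8 -8.6 0.0
-75.4 -0.7 -7.0 0.0
-90.5 -0.7 -3.7 0.0
-105.2 -0.7 1.0 0.0
-119.4 -0.6 7.1 0.0
-132.9 -0.6 14.6 0.0
-145.5 -0.6 23.5 0.0
-157.3 -0.5 33.6 0.0
-167.9 -0.5 44.7 0.0
-177.4 -0.5 56.9 0.0
-185.6 -0.5 70.0 0.0
-192.5 -0.5 83.8 0.0
-198.0 -0.4 98.3 0.0
-202.0 -0.4 113.2 0.0
-204.4 -0.4 128.5 0.0
```

```bash
python3 -m jog '-14 1 -4.5 0; -29 1 -7.4 0; -44.5 1 -8.8 0; -60 1 -8.6 0; -75.4 1 -7 0; -90.5 1 -3.7 0; -105 1 1 0; -119.4 1 7 0';  python3 - <<'E'
from go import *
info(); rows([(pull(a),None) for a in np.arange(0.9,1.9,.1)])
E
```

```text
time: 5.15
ee_pos: [0.488, 0.065, 0.2013]
tcp_rot: [153.1, 89.9, 161.8]
wrist_force: [2.2, 4.5, -6.0]
opening: 0.0173
t 5.15 q [ 7.6 -3.4 -1.7 91.7  0.  -1.1] F [ 2.2  4.5 -6. ] T [ 0.92 -0.06  0.01] op 0.0173 tcp [0.488  0.065  0.2013]
-13.5 -1.0 7.9 0.0
-26.1 -1.0 16.7 0.0
-37.9 -1.0 26.7 0.0
-48.6 -1.0 37.9 0.0
-58.1 -1.0 50.1 0.0
-66.3 -1.0 63.1 0.0
-73.2 -1.0 76.9 0.0
-78.7 -0.9 91.4 0.0
-82.7 -0.9 106.3 0.0
-85.2 -0.9 121.5 0.0
```

```bash
python3 -m jog '-13.5 0 7.9 0; -26 0 16.7 0; -38 0 26.7 0; -48.6 0 38 0; -58 0 50 0; -66 0 63 0; -73 0 77 0; -78.7 0 91.4 0';  python3 - <<'E'
from go import *
info(); rows([(pull(a),None) for a in np.arange(1.6,1.9,.05)])
E
```

```text
time: 6.15
ee_pos: [0.5779, 0.0788, 0.2801]
tcp_rot: [165.2, 89.9, 173.9]
wrist_force: [-4.2, 4.1, -2.4]
opening: 0.0172
t 6.15 q [  7.7  11.3  22.7 101.5   0.   -0.9] F [-4.2  4.1 -2.4] T [ 0.76  1.24 -0.01] op 0.0172 tcp [0.5779 0.0788 0.2801]
0.2 -1.0 0.5 0.0
-2.0 -1.0 7.9 0.0
-3.9 -1.0 15.4 0.0
-5.3 -1.0 23.0 0.0
-6.4 -1.0 30.7 0.0
-7.1 -1.0 38.4 0.0
```

```bash
python3 -m jog '-2 0 8 0; -4 0 15.4 0; -5.3 0 23 0; -6.2 0 30 0; -6.4 0 32 0; -6.4 0 32 0; -6.4 0 32 0; -6.4 0 32 0';  python3 - <<'E'
from go import *
info()
E
python3 -m jog '0 0 0 0; 0 0 0 0; 0 0 0 0; 0 0 0 0; -8 0 0 0; -25 0 0 0; -45 0 0 0; -45 0 0 0' 0.45;  python3 - <<'E'
from go import *
import cv2
from workcell import camera
info()
c=camera("scene"); a=c["color"][:,:,::-1][150:310,250:450]
cv2.imwrite("pics/s2.png",cv2.resize(cv2.convertScaleAbs(a,alpha=1.4),None,fx=4,fy=4,interpolation=cv2.INTER_CUBIC))
print(proj("scene",panel(p,[guard(a) for a in (1.6,1.8,1.97)]))-[250,150])
E
```

```text
time: 7.15
ee_pos: [0.6096, 0.0837, 0.2868]
tcp_rot: [129.5, 90.0, 138.2]
wrist_force: [-3.2, 4.9, 1.9]
opening: 0.0169
t 7.15 q [  7.8  16.4  29.5 103.2   0.   -0.9] F [-3.2  4.9  1.9] T [0.82 0.87 0.  ] op 0.0169 tcp [0.6096 0.0837 0.2868]
time: 8.15
ee_pos: [0.6105, 0.0834, 0.3325]
tcp_rot: [-2.2, 89.8, 6.5]
wrist_force: [-0.1, 0.5, -0.6]
opening: 0.0384
t 8.15 q [  7.8  19.   38.2 109.   -0.   -0.9] F [-0.1  0.5 -0.6] T [-0.03 -0.02  0.02] op 0.0384 tcp [0.6105 0.0834 0.3325]
[[100.76625356  49.81801599]
 [101.93752856  59.52911433]
 [102.8353723   69.98184287]]
```

View pics/s2.png

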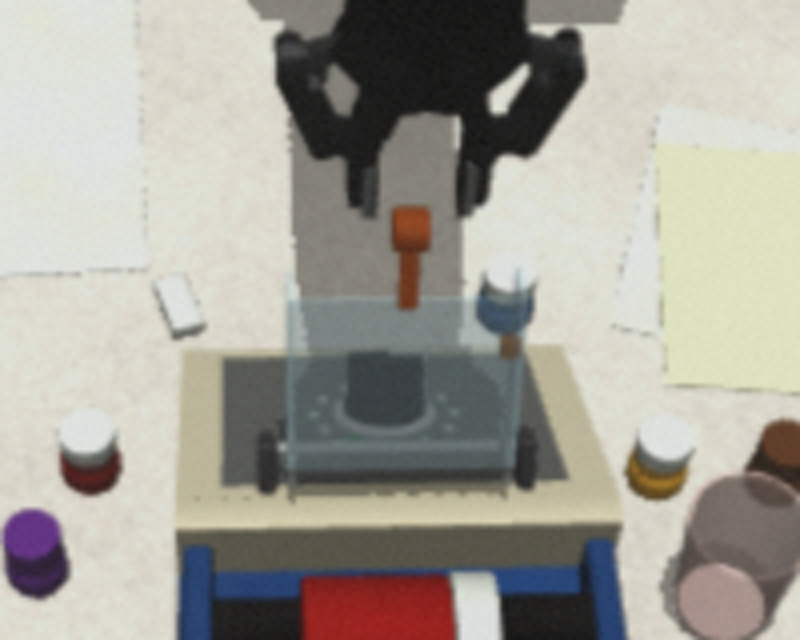

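The guard holds open by itself: the pull is at crop (411,230), which matches about 1.8 rad. The gripper is free. Next is the dial: jaws along the roller's x, rotating counter-clockwise now to leave wrist room for the clockwise turn.

```bash
cat >> go.py <<'E'
G=panel(p,[0,0,31])[0]
def at(P,z): return [P[0],P[1],z]
E
python3 - <<'E'
from go import *
print(G); rows([(at(G,.33),YAW-1),(at(G,.20),YAW-1),(at(G,.113),YAW)])
for k in (2,3,4,5,6):
    a=np.radians(60+30-30*(k-2)-0) if 0 else np.radians(150-30*k); print(k,np.degrees(np.arctan2(np.sin(a),.866*np.cos(a))))
E
```

```text
[0.54830615 0.07320429 0.11684679]
1.2 -0.7 -63.0 -89.0
131.2 -0.7 -63.2 -89.0
218.2 -0.7 -63.3 90.0
2 90.0
3 63.435621107205975
4 33.6908432498176
5 0.0
6 -33.6908432498176
```

```bash
python3 -m jog '0 0 -15 0; 0 -0.7 -40 -10; 0 -0.7 -63 -20; 0 -0.7 -63 -30; 0 -0.7 -63 -40; 0 -0.7 -63 -50; 0 -0.7 -63 -60; 0 -0.7 -63 -70' 0.35; python3 -m jog '0 0 0 -10; 0 0 0 -20; 25 0 0 -20; 60 0 0 -20; 95 0 0 -20; 130 0 0 -20; 150 0 0 -20; 150 0 0 -20' 0.35 30; python3 - <<'E'
from go import *
import cv2
from workcell import camera
info(); rows([(at(G,.113),YAW)])
ims=[]
for n,(y,x) in (("scene",(170,270)),("top",(170,230))):
    c=camera(n); a=c["color"][:,:,::-1][y:y+120,x:x+130]
    ims.append(cv2.resize(cv2.convertScaleAbs(a,alpha=1.5),None,fx=3,fy=3,interpolation=cv2.INTER_CUBIC))
cv2.imwrite("pics/s3.png",cv2.hconcat(ims))
E
```

```text
time: 9.2
ee_pos: [0.5478, 0.0732, 0.3298]
tcp_rot: [110.9, 89.9, -170.1]
wrist_force: [0.3, -0.8, -0.4]
opening: 0.0297
time: 10.2
ee_pos: [0.5467, 0.073, 0.1785]
tcp_rot: [89.3, 89.8, -172.0]
wrist_force: [-0.8, 0.5, 0.6]
opening: 0.0297
t 10.2 q [  7.6   4.6   3.9  89.4  -0.  -91. ] F [-0.8  0.5  0.6] T [-0.02  0.04  0.01] op 0.0297 tcp [0.5467 0.073  0.1785]
65.5 -1.9 -0.1 -0.0
```

View pics/s3.png

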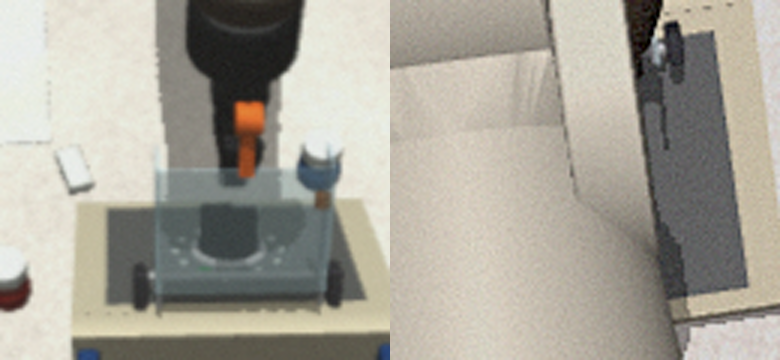

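The guard is still open at crop (248,120), clear of the gripper. Descending and gripping the bar.

```bash
python3 -m jog '15 -1.9 0 0; 30 -1.9 0 0; 42 -1.9 0 0; 52 -1.9 0 0; 58 -1.9 0 0; 63 -1.9 0 0; 66 -1.9 0 0; 66 -1.9 0 0'; python3 - <<'E'
from go import *
info(); rows([(at(G,.113),YAW)])
E
python3 -m jog '0 0 0 0; 0 0 0 0; 0 0 0 0; 0 0 0 0; 0 0 0 0; 0 0 0 0; 0 0 0 0; 0 0 0 0' 0 30; python3 - <<'E'
from go import *
info()
E
```

```text
time: 11.3
ee_pos: [0.5498, 0.0735, 0.1148]
tcp_rot: [-13.2, 90.0, 85.4]
wrist_force: [0.2, 0.6, -0.7]
opening: 0.03
t 11.3 q [  7.6   4.9  -2.9  82.2   0.  -91. ] F [ 0.2  0.6 -0.7] T [-0.01  0.04  0.03] op 0.03 tcp [0.5498 0.0735 0.1148]
1.8 1.6 -0.0 -0.0
time: 12.3
ee_pos: [0.5489, 0.0734, 0.1152]
tcp_rot: [89.7, 89.9, -171.6]
wrist_force: [-5.7, -0.7, 3.4]
opening: 0.0164
t 12.3 q [  7.6   4.9  -2.9  82.3  -0.  -91. ] F [-5.7 -0.7  3.4] T [-0.17  1.21  0.02] op 0.0164 tcp [0.5489 0.0734 0.1152]
```

```bash
python3 -m jog '0 1 0 8; 0 1 0 16; 0 1 0 24; 0 1 0 32; 0 1 0 40; 0 1 0 48; 0 1 0 56; 0 1 0 56'; python3 - <<'E'
from go import *
info(); rows([(at(G,.115),YAW-33.7)])
E
```

```text
time: 13.3
ee_pos: [0.5468, 0.0731, 0.1162]
tcp_rot: [145.5, 89.8, -172.0]
wrist_force: [-16.0, -1.9, 13.5]
opening: 0.0135
t 13.3 q [  7.6   4.6  -3.   82.5  -0.  -34.9] F [-16.   -1.9  13.5] T [-0.43  3.05 -0.14] op 0.0135 tcp [0.5468 0.0731 0.1162]
1.2 -0.9 1.2 -22.5
```

```bash
python3 -m jog '-1 0 0 8; -1 0 0 16; -1 0 0 24; -1 0 0 32; -1 0 0 40; -1 0 0 48; -1 0 0 56; -1 0 0 56'; python3 - <<'E'
from go import *
info(); rows([(at(G,.115),YAW-33.7+90)])
E
```

```text
time: 14.3
ee_pos: [0.5469, 0.0747, 0.1169]
tcp_rot: [148.5, 89.7, 135.2]
wrist_force: [-13.4, 5.9, 11.5]
opening: 0.012
t 14.3 q [ 7.7  4.6 -2.9 82.6  0.2 21.1] F [-13.4   5.9  11.5] T [1.77 2.88 0.19] op 0.012 tcp [0.5469 0.0747 0.1169]
1.9 -1.1 1.7 11.6
```

```bash
python3 -m jog '0 0 0 6; 0 0 0 12; 0 0 0 12; 0 0 0 12; 0 0 0 12; 0 0 0 12; 0 0 0 12; 0 0 0 12'; python3 - <<'E'
from go import *
info()
E
python3 -m jog '0 0 0 0; 0 0 0 0; 0 0 0 0; 0 0 0 0; -8 0 0 0; -20 0 0 0; -40 0 0 0; -60 0 0 0' 0.4; python3 - <<'E'
from go import *
import cv2
from workcell import camera
info(); 
c=camera("wrist"); print({k:v for k,v in c.items() if k!="color"}); np.save("pics/w.npy",c["color"])
a=c["color"][:,:,::-1]
cv2.imwrite("pics/w1.png",cv2.convertScaleAbs(a,alpha=1.4))
E
```

```text
time: 15.3
ee_pos: [0.5468, 0.075, 0.1174]
tcp_rot: [152.4, 89.7, 127.2]
wrist_force: [-16.4, 7.7, 14.2]
opening: 0.0117
t 15.3 q [ 7.7  4.6 -2.9 82.6  0.2 32.9] F [-16.4   7.7  14.2] T [2.03 3.28 0.38] op 0.0117 tcp [0.5468 0.075  0.1174]
time: 16.3
ee_pos: [0.549, 0.0734, 0.1774]
tcp_rot: [32.7, 90.0, 7.3]
wrist_force: [0.8, -0.8, -0.1]
opening: 0.0336
t 16.3 q [ 7.6  4.7  3.8 89.1 -0.  33. ] F [ 0.8 -0.8 -0.1] T [ 0.02  0.02 -0.01] op 0.0336 tcp [0.549  0.0734 0.1774]
{'vfov': 65.70646984690485, 'cx': 312.5719081759782, 'cy': 242.4717139649322, 'rvec': array([-2.4169109 , -1.52949727, -0.24721316]), 'tvec': array([-0.30128632, -0.46550906,  0.18078659])}
```

View pics/w1.png

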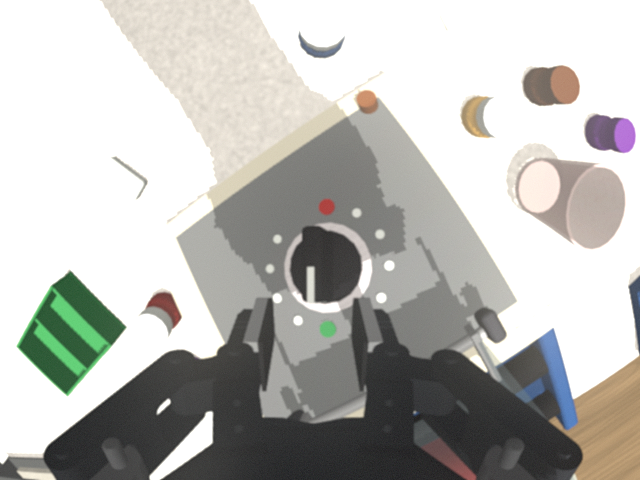

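The wrist view shows the pointer mark from (311,268) to (311,300), with the green dot at (328,329). I'll compare that with the projected clicks, since parallax matters here.

```bash
python3 - <<'E'
from go import *
f=240/np.tan(np.radians(65.70646984690485/2)); R=Rn.from_rotvec([-2.4169109,-1.52949727,-0.24721316]); t=[-0.30128632,-0.46550906,0.18078659]
def wp(Q):
    c=R.apply(panel(p,Q))+t; th=np.arctan2(np.hypot(c[:,0],c[:,1]),c[:,2]); ph=np.arctan2(c[:,1],c[:,0]); return (np.c_[np.cos(ph),np.sin(ph)]*f*th[:,None]+[312.57,242.47]).round(0).tolist()
print("red,green",wp([dial(0,41,0),dial(6,41,0)]))
for k in (5,5.5,6,6.5,7): print(k,wp([dial(k,5,40),dial(k,22,40)]))
E
```

```text
red,green [[324.0, 205.0], [325.0, 328.0]]
5 [[312.0, 269.0], [327.0, 296.0]]
5.5 [[310.0, 270.0], [317.0, 300.0]]
6 [[307.0, 271.0], [308.0, 301.0]]
6.5 [[305.0, 270.0], [298.0, 300.0]]
7 [[303.0, 270.0], [289.0, 296.0]]
```

The dial is on click 6: projected (308,301), seen at (311,300), with the same 3 px offset as the dots. Now up and back to the pull.

```bash
python3 -m jog '-20 0 0 0; -50 0 0 0; -90 0 0 0; -130 0 0 0; -160 0 0 -8; -160 0 0 -17; -160 0 0 -26; -160 0 0 -34' 0.45 40; python3 - <<'E'
from go import *
import cv2
from workcell import camera
info(); rows([(pull(1.78,45),YAW+90),(pull(1.78),YAW+90)])
c=camera("scene"); a=c["color"][:,:,::-1][150:310,250:450]
cv2.imwrite("pics/s4.png",cv2.resize(cv2.convertScaleAbs(a,alpha=1.4),None,fx=4,fy=4,interpolation=cv2.INTER_CUBIC))
E
```

```text
time: 17.35
ee_pos: [0.5489, 0.0733, 0.3362]
tcp_rot: [-1.2, 90.0, 7.7]
wrist_force: [0.3, -0.2, -0.3]
opening: 0.0383
t 17.35 q [  7.6   9.6  27.2 107.6   0.   -1.3] F [ 0.3 -0.2 -0.3] T [0.04 0.05 0.06] op 0.0383 tcp [0.5489 0.0733 0.3362]
5.2 -0.3 57.1 0.2
50.2 -0.3 57.1 0.2
```

View pics/s4.png

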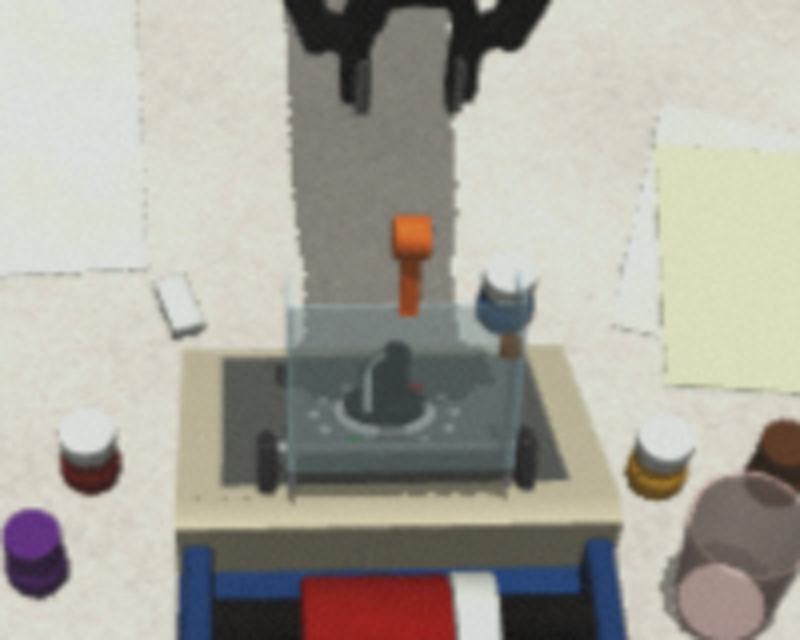

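The guard is still caught, with the pull at (412,238), about 1.8 rad. Regripping it.

```bash
python3 -m jog '0 0 30 0; 2 0 58 0; 5 0 59 0; 15 0 59 0; 30 0 59 0; 42 0 59 0; 50 0 59 0; 50 0 59 0' ; python3 -m jog '0 0.7 0 0; 0 0.7 0 0; 0 0.7 0 0; 0 0.7 0 0; 0 0.7 0 0; 0 0.7 0 0; 0 0.7 0 0; 0 0.7 0 0' 0 40; python3 - <<'E'
from go import *
info(); rows([(pull(a),YAW+90) for a in np.arange(1.7,0.95,-.1)])
E
```

```text
time: 18.4
ee_pos: [0.6065, 0.0821, 0.2857]
tcp_rot: [-176.6, 90.0, -168.0]
wrist_force: [1.1, 0.4, -0.4]
opening: 0.0383
time: 19.4
ee_pos: [0.6071, 0.0833, 0.2866]
tcp_rot: [28.6, 89.9, 37.3]
wrist_force: [-2.4, 3.5, 5.7]
opening: 0.0174
t 19.4 q [  7.8  15.9  28.9 102.9   0.   -0.9] F [-2.4  3.5  5.7] T [ 0.65  0.43 -0.02] op 0.0174 tcp [0.6071 0.0833 0.2866]
2.7 -1.1 -14.1 -0.0
6.7 -1.1 -29.0 -0.0
12.1 -1.2 -43.4 -0.0
19.0 -1.2 -57.3 -0.0
27.2 -1.2 -70.4 -0.0
36.7 -1.2 -82.6 -0.0
47.3 -1.2 -93.7 -0.0
59.1 -1.2 -103.8 -0.0
```

```bash
python3 -m jog '2.2 0.2 -14 0; 6 0.2 -29 0; 11.5 0.2 -43.4 0; 18.5 0.2 -57.3 0; 27 0.2 -70.4 0; 36.5 0.2 -82.6 0; 47 0.2 -93.7 0; 59 0.2 -104 0';  python3 - <<'E'
from go import *
info(); rows([(pull(a),YAW+90) for a in np.arange(.9,-0.05,-.1)])
E
```

```text
time: 20.4
ee_pos: [0.5043, 0.0676, 0.2272]
tcp_rot: [8.3, 89.9, 17.0]
wrist_force: [0.3, 2.4, 2.0]
opening: 0.0169
t 20.4 q [ 7.6 -0.9  3.6 94.4  0.  -1. ] F [0.3 2.4 2. ] T [ 0.63 -0.5   0.  ] op 0.0169 tcp [0.5043 0.0676 0.2272]
12.4 -1.1 -8.6 -0.0
25.9 -1.1 -16.2 -0.0
40.1 -1.1 -22.3 -0.0
54.8 -1.1 -27.1 -0.0
69.9 -1.2 -30.3 -0.0
85.3 -1.2 -32.0 -0.0
100.7 -1.2 -32.1 -0.0
116.1 -1.2 -30.8 -0.0
131.3 -1.2 -27.9 -0.0
146.1 -1.2 -23.4 -0.0
```

```bash
python3 -m jog '12.4 0 -8.6 0; 26 0 -16.2 0; 40 0 -22.3 0; 55 0 -27 0; 70 0 -30.3 0; 85.3 0 -32 0; 100.7 0 -32 0; 116 0 -30.8 0'; python3 -m jog '8 0 1.2 0; 15 0 3 0; 22 0 5.2 0; 28 0 6.8 0; 30 0 7.4 0; 30 0 7.4 0; 30 0 7.4 0; 30 0 7.4 0';  python3 - <<'E'
from go import *
info(); rows([(pull(0),YAW+90)])
E
```

```text
time: 21.4
ee_pos: [0.4738, 0.0629, 0.1097]
tcp_rot: [116.5, 90.0, 125.2]
wrist_force: [-0.8, 2.6, 2.4]
opening: 0.0173
time: 22.4
ee_pos: [0.4808, 0.0639, 0.0807]
tcp_rot: [171.7, 90.0, -179.6]
wrist_force: [-3.5, 3.3, 1.2]
opening: 0.0172
t 22.4 q [  7.6  -4.1 -15.7  78.4   0.   -1.1] F [-3.5  3.3  1.2] T [0.64 0.45 0.05] op 0.0172 tcp [0.4808 0.0639 0.0807]
-0.4 -1.0 0.6 -0.0
```

Down at the shut pose. Release, retreat straight up, then check.

```bash
python3 -m jog '0 0 0 0; 0 0 0 0; 0 0 0 0; 0 0 0 0; -5 0 0 0; -20 0 0 0; -45 0 0 0; -70 0 0 0' 0.5; python3 -m jog '-30 0 -20 0; -60 0 -60 0; -60 0 -110 0; -60 0 -150 0; -60 0 -170 0; -60 0 -180 0; -60 0 -180 0; -60 0 -180 0'; python3 - <<'E'
from go import *
import cv2
from workcell import camera
info()
c=camera("top"); cv2.imwrite("pics/top9.png",c["color"][:,:,::-1])
a=c["color"][155:305,205:405,::-1]
cv2.imwrite("pics/c9.png",cv2.resize(cv2.convertScaleAbs(a,alpha=1.5),None,fx=4,fy=4,interpolation=cv2.INTER_CUBIC))
for k in (5,6,7): print(k,((proj("top",panel(p,[dial(k,5,40),dial(k,22,40)]))-[205,155])*4).round())
# bystander shifts
d=cv2.absdiff(cv2.imread("pics/top0.png"),cv2.imread("pics/top9.png")).max(2)
for n,(x,y) in dict(blue=(260,316),eraser=(369,302),red=(386,234),yellow=(209,257),cup=(187,210),box=(457,245)).items(): print(n,(d[y-14:y+15,x-14:x+15]>50).sum())
E
```

```text
time: 23.4
ee_pos: [0.4812, 0.0639, 0.1527]
tcp_rot: [-3.8, 90.0, 4.9]
wrist_force: [0.5, 0.4, 0.4]
opening: 0.0427
time: 24.4
ee_pos: [0.3037, 0.0369, 0.2109]
tcp_rot: [4.6, 90.0, 13.2]
wrist_force: [-0.4, 1.0, 0.5]
opening: 0.043
t 24.4 q [  6.9 -28.7 -20.3  98.4   0.   -1.7] F [-0.4  1.   0.5] T [-0.   -0.03 -0.  ] op 0.043 tcp [0.3037 0.0369 0.2109]
5 [[351. 330.]
 [345. 295.]]
6 [[357. 331.]
 [371. 297.]]
7 [[362. 334.]
 [392. 311.]]
blue 0
eraser 0
red 0
yellow 0
cup 0
box 0
```

View pics/c9.png

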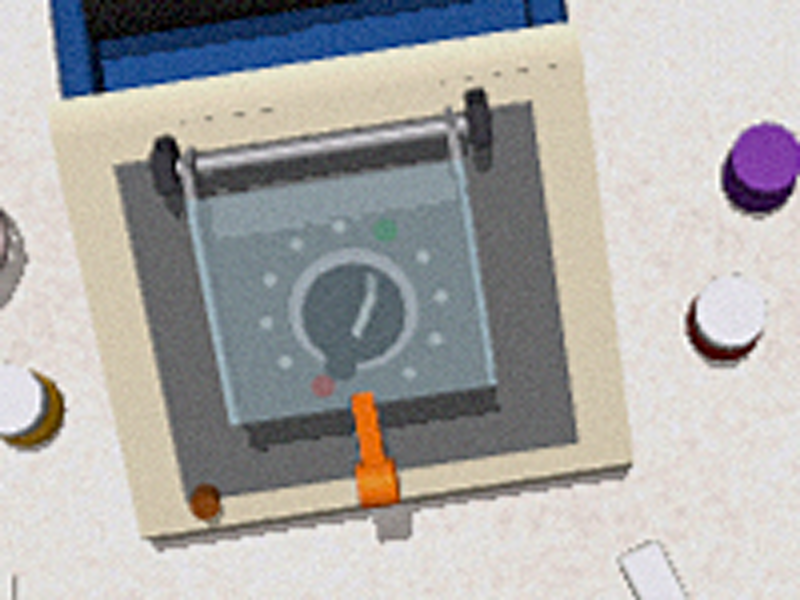

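The guard is fully shut, with the pull at (377,483) as at the start. The pointer mark runs from (357,335) to (371,297), which matches click 6. None of the bystanders moved. Handing in.

```bash
python3 -c "
from workcell import bot
print(bot.job_done())"
```

```text
the job is handed in; nothing more can be done
None
```

The job is done and handed in at about 24 s, well under the 72 s limit. I lifted the guard by its orange pull onto the catch and let go. I then turned the selector clockwise from click 2 to click 6, let go, and pulled the guard back down until it was shut.

- **Guard:** it held open by itself at about 1.8 rad. In the last top picture it is shut, with the pull back at its starting pixel.
- **Selector:** the wrist and top pictures both put the pointer on click 6, within 3 px in the wrist view.
- **Bystanders:** the jars, cup, eraser and paint box show no change between the first and last top pictures.
- **Robot:** it ended clear of everything. The largest wrist force I read was about 23 N, while turning the selector.

No check failed or disagreed.

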